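# Find a lever's bite point and set the marker to it

### The arm

A 6-joint arm with a two-finger parallel gripper is mounted at the origin on the work surface. World frame = base frame: x ahead of the robot, y to its left, z up, the work surface at z = 0. Lengths are in m, angles in degrees, forces in N, time in s.
With the tool pointing down it reaches from about 0.3 to 0.875 m from the base axis. Payload 4.2 kg.
Tool frame: the origin (TCP) lies at the very end of the fingers, on their centre line; the grasp point (between the pads) lies 19 mm behind it (bot.grip_depth is the distance from the TCP to the grasp point, in m); z points along the fingers, y is the direction in which the jaws open and shut (so a half turn about z gives the same grasp; the last joint's range is limited). The gripper opens to 85 mm and grips with 20 to 120 N. Pads are 22 mm wide; open, the fingers measure 114 mm over their backs; the gripper's body (76 mm by 85 mm) begins 54 mm behind the grasp point. The pads swing forward as they close: fully open they stand 13 mm farther back than shut.
Start: joints at [-64.687, 18.312, 89.639, -0, 72.044, -1.146], TCP at [0.256, -0.515, 0.231] pointing down, gripper open.
Joint ranges: [-177.97, 177.97], [-48.28, 115.42], [12.27, 149.76], [-77.06, 257.06], [2.81, 150.46], [-146.56, 146.56]. Speed limits (degrees/s): [147.25, 147.25, 180, 180, 180, 180].

### API

Orientations are given as [roll, pitch, yaw] about the fixed x, y, z axes, in that order (R = Rz(yaw) Ry(pitch) Rx(roll)).
In Python, from rig import bot, vision, ticket gives the robot as it stands. The module is installed in compiled form; this text tells all that it offers.
- The arm moves only by the tool apply_moves, never from a script. Its argument "plan" is one flat list of numbers, 6 for each row, row after row: the shift along the tool's x, y, z in cm, then the turn, a rotation vector about the tool's x, y, z in rad. In form: [tx, ty, tz, ax, ay, az, tx, ty, tz, ax, ay, az, ...]. A call has 1 to 8 rows; each row is the pose to reach, as a shift and turn from the pose measured when the call began, along the tool's axes at that moment; what a row does not reach only later rows make up. A row lasts 1/10 s, in which the tool goes at most 50 mm and 8.59 degrees, less where a joint would pass 70% of its speed; a pose out of reach is approached as far as the arm can. A call with a gripper value outside its range is refused whole. "hand" is the closure, from 0 (fully open) to 1 (shut), set as the call begins (left out, the last holds). The fingers move at their own pace and stop on an object; the grip force is fixed at half the most. Time passes only in rows, so rows that repeat a pose let the fingers close. It gives the time, the measured TCP pose, the force and the opening at its end, in the units of the state.
- bot.observe(): the state, without advancing time (a new reading comes with each control period).
- vision.grab_frame(name): name is "scene" or "top"; returns a dict with "image" (400x640x3 uint8, red, green, blue), "camera_matrix" (3x3 intrinsics, pixels), "R" (3x3) and "t" (3): a world point X has camera coordinates R X + t. Camera axes: x right, y down, z forward; pixel columns grow to the right and rows downward; lengths in m; the calibration is good to about 2 mm. A picture is of the moment at which its call begins. There is no depth.
- ticket.hand_in(): hands the job in, once; it reports no verdict.
The state is a dict: "time_s": time; "qpos": joint angles; "qd": joint speeds; "effort": joint torques, N m; "tool_pos": TCP position; "ee_rot": TCP orientation; "ft_force": force on the tool from outside, world axes, zero at the start; "ft_torque": the same for the moment, N m; "width": finger opening in m.
Only numpy, scipy, OpenCV 4.12 (cv2) and the standard library are available. Lean on these libraries where they do the work, as an engineer would, in place of code of your own. Each camera call takes 0.05 s, during which the arm holds its last target. There are 200 camera calls.

### The job

Check the hand lever unit on the bench: press the rubber pad at the end of its lever down, gently, until it clearly firms up (hold it there for a moment at about 10 N, and never lean on it harder than about 18 N), note how far down it went, and let it spring back up. Then slide the grey marker on the gauge plate beside the lever down until it is level with the dark drag pointer that the lever left behind at its lowest position, and let go. Do not touch the drag pointer, and leave everything else where it is.

Things in the scene. Friction and masses are not known exactly. Their poses are not given: they have to be found in the camera images.
- unit: The lever unit, fixed to the bench. Its origin is on the bench; its own -x axis runs along the lever from housing to pad, z is up. In this frame, mm: dark steel base plate x -200 to 170, y -130 to 90, 12 thick; aluminium housing x -40 to 160, y -80 to 80, top at z 150, the lever comes out of its face at x -40; upright gauge plate centred at x -150, y -51, 24 wide in x, 6 thick in y, top at z 178, with a scale of 5 mm ticks on its outer (-y) face; pad at x -150, y 0.
- lever (a joint): Angle of the lever, rad: 0 up at rest, grows as the pad is pressed down. The pad is 230 mm from the pivot, which lies inside the housing at unit x 80, z 115 mm. A light return spring resists with 3 to 6 N at the pad; then, after an unknown free travel of about 18 to 45 mm at the pad, the lever bears on something inside the housing and firms up to about 2 to 3 N per mm at the pad. Springs back when let go.
- pad_top (a point): Centre of the top face of the black rubber pad at the lever's free end: 46 mm along the lever, 40 mm across, 12 thick, top at z 158 mm at rest. Press it from above; it swings in an arc about the pivot and so moves slightly away from the housing or back (less than 10 mm) as it goes down. Its x axis lies along the lever as the unit's.
- buffer (a joint): Squeeze in m of the hidden rubber buffer in the housing: 0 while the lever moves freely, about 0.0005 when the pad is pressed with 10 N, about 0.0018 at 20 N; a single noisy reading is off by as much as this.
- drag_tip (a point): Free end of the drag pointer, a thin dark steel needle (4 mm high, 3 thick) beside the gauge plate on the lever's side, sticking out 41 mm beyond the plate's edge away from the housing; this point is the end, at mid height (z 140 mm at the start). The lever's cross pin pushes it down and it stays by friction at the lowest position reached, so its drop is the pad's drop less about 1 mm.
- marker_tip (a point): Free end of the marker's own grey needle (4 mm high), on the outer side of the gauge plate, 10 mm (in unit y) from the drag pointer's end when level; this point is at its mid height, the same height as the middle of the tab. Starts above the drag pointer.
- tab (a point): Centre of the grey grip tab of the marker, which slides straight up and down on the outer (-y) face of the gauge plate: tab 12 mm thick in unit x, 24 mm high, sticking out in unit -y from 20 to 64 mm off the plate's middle; this point is 48 mm out, at mid height. Pinch it from above across its 12 mm and slide; about 3 N of friction holds it wherever it is left. Its axes are those of the unit.
- screwdriver: A screwdriver lying on the bench, about 200 mm long, in front of the lever's end of the unit. Leave alone. Origin at its underside.
- tin: Round steel tin, 56 mm across and 26 mm high, standing on the housing's top (150 mm up). Leave alone. Origin at its underside.
- nut: Brass knurled nut, 22 mm across and 15 mm high, standing on the unit's base plate on the other side of the lever from the gauge. Leave alone. Origin at its underside.
- bottle: White plastic bottle, 60 mm across and 150 mm high. Leave alone. Origin at its underside.
- wrench: Open-ended steel wrench lying on the bench. Leave alone. Origin at its underside.
- drill: Black cordless drill lying on its side, 54 mm thick, about 220 mm long. Leave alone. Origin at its underside.
- mug: White mug, 80 mm across and 90 mm high. Leave alone. Origin at its underside.

How it is judged (in metres and radians):
On the way, in this order (a step that is already met when the one before it is completed fails the run):
1. the lever is pressed until it has firmed up (about 8 N or more at the pad) and held there for 0.3 s (value of joint buffer above 0.0003 m), for 0.3 s.
2. the lever is let go and is back up (value of joint lever below 0.03 rad), for 0.2 s.
3. the marker is level with the drag pointer within 4 mm (z of marker_tip in the frame of drag_tip between -0.004 and 0.004 m), for 0.2 s.
At the end, for the whole second after the job is handed in: The marker needle is level with the drag pointer within 4 mm in height, where the pointer was left by the firm press, and the lever is back up (within 0.03 rad of rest) (all of step 3 and value of joint lever below 0.03 rad); the robot touches nothing.
It fails at once if the lever is forced: the hidden buffer squeezed more than 2.6 mm (about 25 N at the pad) (value of joint buffer above 0.0026 m).
It fails at once if the robot pushes the drag pointer (more than 1 N) (contact force between any of the arm, the fingers and drag above 1 N).
It fails at once if a bystander is moved by more than 30 mm (distance of any of screwdriver, tin, nut, bottle, wrench, drill, mug from where it was at the start of the episode above 0.03 m).
It also fails if it takes over 58 s, if anything falls off the work surface, if the arm or the gripper's body presses on something with over 40 N, if the wrist force passes 120 N, or if a joint passes its speed limit or range.

## Working session

There is one attempt and no reset: what is moved stays moved. The work goes in short steps, Python scripts to look and compute and a tool call to move; the robot and the scene stay as the last step left them, time stands still between calls to the robot, and variables do not carry over. Pictures are saved under pics/ and viewed, about 8 in all and at most 12, crops included, and the job is handed in when it is done.

Besides the shell and the picture viewer there is one more tool, called after ">>>" as name(argument=value, ...) on one line, values as JSON. apply_moves: Moves the arm, as the interface text tells. Its arguments: {"type":"object","properties":{"plan":{"type":"array"},"hand":{"type":"number"}},"required":["plan"]}

```bash
mkdir -p pics
python3 - <<'E'
from rig import bot, vision
import cv2,numpy as np
print(bot.observe())
for n in("scene","top"):
    f=vision.grab_frame(n); cv2.imwrite(f"pics/{n}0.png",f["image"][:,:,::-1]); np.savez(f"{n}.npz",**f)
    print(n,f["camera_matrix"],f["R"],f["t"],-f["R"].T@f["t"])
E
```

```text
{'time_s': 0.0, 'qpos': array([-6.46864823e+01,  1.83532149e+01,  8.97064128e+01,  2.96413938e-04,
        7.20439078e+01, -1.14670900e+00]), 'qd': array([ 0.02598117, -0.04391704,  0.07013888, -0.09800782,  0.0415735 ,
       -0.03929694]), 'effort': array([-2.84436501e-03, -4.15530396e+01, -2.34160209e+01, -6.12816575e-05,
        8.20237939e-03, -3.32834304e-06]), 'tool_pos': array([ 0.25599895, -0.51433966,  0.23046643]), 'ee_rot': array([-1.79896491e+02, -2.35375932e-03,  2.64601330e+01]), 'ft_force': array([-0.20479087, -0.65573852,  0.08257673]), 'ft_torque': array([-0.03395522, -0.02529981, -0.00389485]), 'width': 0.08557164981348409}
scene [[455.64986906   0.         320.54507171]
 [  0.         455.64986906 199.73972108]
 [  0.           0.           1.        ]] [[ 0.8212943   0.57050115  0.00202743]
 [ 0.43672886 -0.62642102 -0.64565053]
 [-0.36707435  0.53115453 -0.76363033]] [-0.41280242 -0.2164467   1.4530947 ] [ 0.96695459 -0.67190034  0.97071519]
top [[431.43059731   0.         324.44756919]
 [  0.         431.43059731 203.98379582]
 [  0.           0.           1.        ]] [[ 0.02362664 -0.99965088  0.01182764]
 [-0.99356083 -0.02479075 -0.11055448]
 [ 0.1108091  -0.00913945 -0.99379968]] [-0.07837706  0.56544902  1.38895735] [ 0.40975067 -0.05163748  1.44378531]
```

View pics/scene0.png

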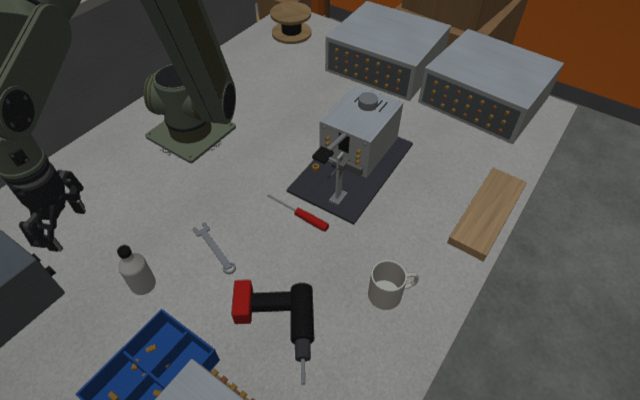

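View pics/top0.png

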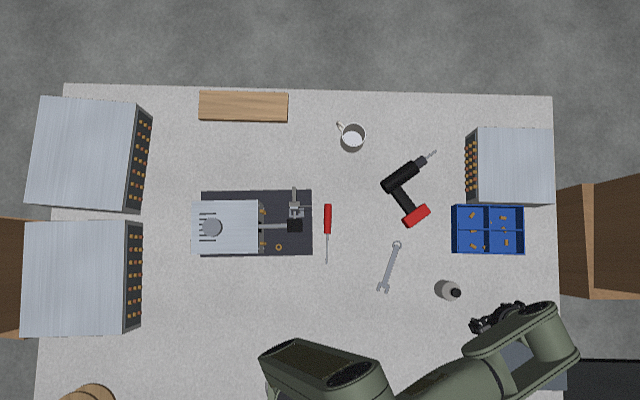

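Run:
```python
import cv2,numpy as np
a=np.load("top.npz")["image"][180:265,185:345,::-1]; b=np.load("scene.npz")["image"][80:230,270:430,::-1]
a=cv2.resize(a,None,fx=5,fy=5,interpolation=cv2.INTER_CUBIC); cv2.imwrite("pics/a1.png",a)
b=cv2.resize(b,None,fx=4,fy=4,interpolation=cv2.INTER_CUBIC); cv2.imwrite("pics/b1.png",b)
# dark plate quad
for n,(x0,y0,x1,y1) in {"top":(185,180,318,265),"scene":(280,80,420,230)}.items():
    im=np.load(n+".npz")["image"].astype(int)
    m=((im.max(2)<85)).astype(np.uint8); k=np.zeros_like(m);k[y0:y1,x0:x1]=m[y0:y1,x0:x1]
    c=max(cv2.findContours(k,0,1)[0],key=cv2.contourArea)
    h=cv2.convexHull(c); print(n,cv2.approxPolyDP(h,2,True)[:,0].tolist())
```

```text
top [[311, 207], [311, 254], [200, 255], [201, 192], [291, 190]]
scene [[402, 105], [412, 144], [353, 224], [287, 191], [320, 123]]
```

View pics/a1.png

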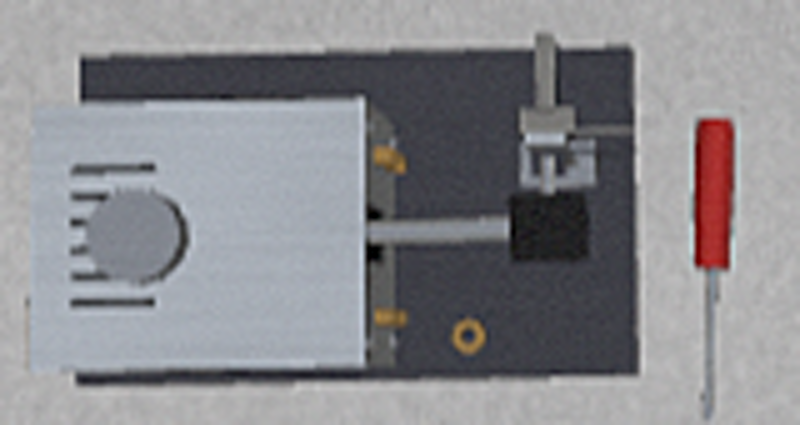

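View pics/b1.png

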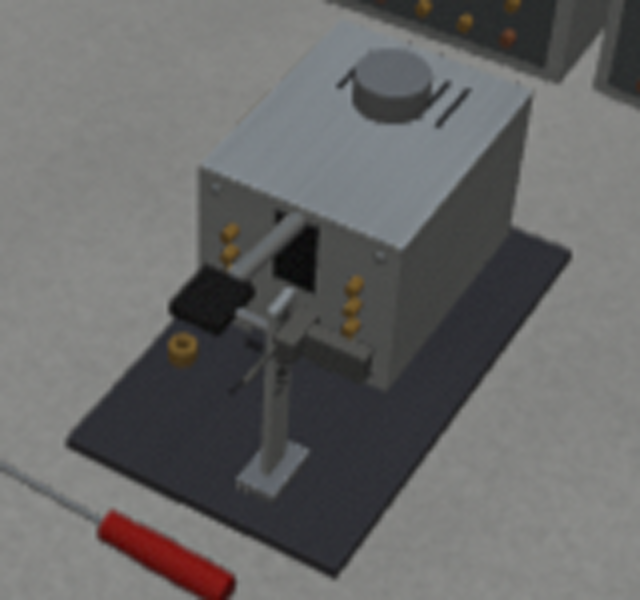

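```bash
cat > h.py <<'E'
import numpy as np
from scipy.spatial.transform import Rotation as Ro
C={n:np.load(f"{n}.npz") for n in("top","scene")}
OFF={"top":(185,180,5),"scene":(270,80,4)}
def full(n,uv): ox,oy,s=OFF[n]; return np.array([ox+(uv[0]+.5)/s-.5,oy+(uv[1]+.5)/s-.5])
def ray(n,p):
    c=C[n]; d=c["R"].T@np.linalg.solve(c["camera_matrix"],[p[0],p[1],1.]); return -c["R"].T@c["t"],d
def onz(n,p,z): o,d=ray(n,p); return o+d*(z-o[2])/d[2]
def proj(n,X): c=C[n]; q=c["camera_matrix"]@(c["R"]@X+c["t"]); return q[:2]/q[2]
E
cat > fit.py <<'E'
from h import *
P=[("top",(631,48),-200,-130,12),("top",(82,57),170,-130,12),("top",(637,373),-200,90,12),
("top",(365,97),-40,-80,150),("top",(366,365),-40,80,150),("top",(32,101),160,-80,150),("top",(28,368),160,80,150),("top",(549,228),-150,0,158),
("scene",(70,440),-200,90,12),("scene",(337,570),-200,-130,12),("scene",(570,252),170,-130,12),
("scene",(200,168),-40,80,150),("scene",(402,248),-40,-80,150),("scene",(530,97),160,-80,150)]
W=np.array([onz(n,full(n,p),z/1e3) for n,p,x,y,z in P]);U=np.array([(x,y,z) for *_,x,y,z in P])/1e3
w=W[:,:2]-W[:,:2].mean(0);u=U[:,:2]-U[:,:2].mean(0)
yaw=np.arctan2((u[:,0]*w[:,1]-u[:,1]*w[:,0]).sum(),(u*w).sum())
R=Ro.from_euler('z',yaw).as_matrix(); t=W.mean(0)-R@U.mean(0); t[2]=0
print(np.degrees(yaw),t); print(np.round((W-(U@R.T+t))*1e3,1)[:,:2].tolist())
np.savez("unit.npz",R=R,t=t)
for nm,x in {"pad":(-150,0,158),"tab@150":(-150,-99,150)}.items(): print(nm,R@(np.array(x)/1e3)+t)
# tab height from the scene / top: outer end of tab centre
for z in (130,150,160,165,170): print(z,[ (proj(n,R@np.array([-.150,-.115,z/1e3])+t)-np.array(OFF[n][:2]))*OFF[n][2] for n in("top","scene")])
E
python3 fit.py
```

```text
92.41754164417831 [0.48356288 0.17396311 0.        ]
[[-3.8, 2.5], [-3.6, -1.0], [-0.2, 1.9], [-1.1, 1.0], [-1.7, 0.6], [-0.1, 1.1], [0.2, 1.0], [-2.6, 0.5], [5.8, 1.5], [0.8, 2.1], [-0.1, -3.4], [4.0, -1.4], [-0.0, 1.9], [2.2, -8.3]]
pad [0.48989011 0.02409662 0.158     ]
tab@150 [0.588802   0.02827259 0.15      ]
130 [array([548.46220785,  37.74136298]), array([362.14196155, 392.55302828])]
150 [array([546.58963004,  32.84098777]), array([364.36555273, 370.59493197])]
160 [array([545.63181381,  30.33446499]), array([365.5000027 , 359.39217053])]
165 [array([545.14737894,  29.06674057]), array([366.07302637, 353.7335274 ])]
170 [array([544.65920266,  27.78922518]), array([366.64996871, 348.03618722])]
```

```bash
cat > go.py <<'E'
# usage: go.py ux uy z [yaw_err_deg]: shift/turn to unit-frame point ux,uy (mm), z (mm), jaws along the lever
import sys; from h import *; from rig import bot
u=np.load("unit.npz"); x,y,z=map(float,sys.argv[1:4]); s=bot.observe()
Rt=Ro.from_euler('xyz',s["ee_rot"],degrees=True); p=s["tool_pos"]
yaw=np.degrees(np.arctan2(u["R"][1,0],u["R"][0,0]))-90
G=Ro.from_euler('xyz',[180,0,yaw],degrees=True)
T=u["R"]@(np.array([x,y,z])/1e3)+u["t"]
print("t",s["time_s"],"pos_unit_mm",np.round(u["R"].T@(p-u["t"])*1e3,1),"F",s["ft_force"].round(2),"w",round(s["width"],4))
print("cm",(Rt.inv().apply(T-p)*100).round(2),"rot",(Rt.inv()*G).as_rotvec().round(4))
E
python3 go.py -150 3 240
```

```text
t 0.1 pos_unit_mm [-678.1  256.4  230.5] F [-0.1   0.15  0.49] w 0.0856
cm [ 44.66 -37.91  -0.88] rot [-1.600e-03  3.000e-04  4.196e-01]
```

>>> apply_moves(plan=[44.7,-37.9,-1,0,0,0.42,44.7,-37.9,-1,0,0,0.42,44.7,-37.9,-1,0,0,0.42,44.7,-37.9,-1,0,0,0.42,44.7,-37.9,-1,0,0,0.42,44.7,-37.9,-1,0,0,0.42,44.7,-37.9,-1,0,0,0.42,44.7,-37.9,-1,0,0,0.42], hand=1)

```text
time_s: 0.9
tool_pos: [0.4135, -0.1466, 0.238]
ee_rot: [-179.9, 0.0, 2.4]
ft_force: [1.0, -0.9, -0.1]
width: -0.0003
```

```bash
python3 go.py -150 3 220
```

```text
t 0.9 pos_unit_mm [-317.4   83.6  238. ] F [ 1.05 -0.94 -0.11] w -0.0003
cm [  8.05 -16.74   1.82] rot [-0.0015  0.0006 -0.0007]
```

>>> apply_moves(plan=[8,-16.7,1.8,0,0,0,8,-16.7,1.8,0,0,0,8,-16.7,1.8,0,0,0,8,-16.7,1.8,0,0,0,8,-16.7,1.8,0,0,0,8,-16.7,1.8,0,0,0,8,-16.7,1.8,0,0,0,8,-16.7,1.8,0,0,0])

```text
time_s: 1.7
tool_pos: [0.486, 0.0224, 0.2203]
ee_rot: [-179.9, 0.0, 2.3]
ft_force: [0.4, -1.0, 0.2]
width: -0.0002
```

```bash
python3 go.py -150 3 170
python3 - <<'E'
from rig import vision
import cv2,numpy as np
o=[]
for n,(x,y,w,h) in {"top":(255,170,100,100),"scene":(280,80,100,100)}.items():
    f=vision.grab_frame(n); o.append(cv2.resize(f["image"][y:y+h,x:x+w,::-1],(400,400),interpolation=cv2.INTER_CUBIC))
cv2.imwrite("pics/c1.png",np.hstack(o))
E
```

```text
t 1.7 pos_unit_mm [-151.5    3.9  220.3] F [ 0.44 -0.97  0.16] w -0.0002
cm [ 0.09 -0.15  5.03] rot [-0.0012  0.0007 -0.0026]
```

View pics/c1.png

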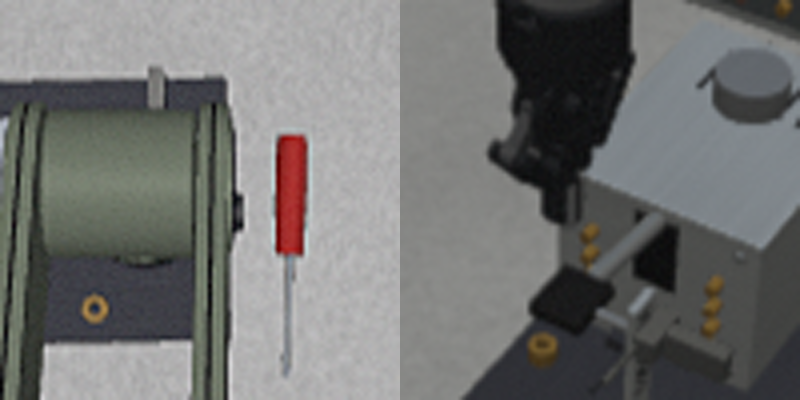

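>>> apply_moves(plan=[0.1,-0.1,2,0,0,0,0.1,-0.1,4,0,0,0,0.1,-0.1,5.5,0,0,0,0.1,-0.1,5.5,0,0,0])

```text
time_s: 2.2
tool_pos: [0.4855, 0.0229, 0.1637]
ee_rot: [-179.9, 0.3, 2.2]
ft_force: [-0.3, 0.0, -0.4]
width: 0.0
```

>>> apply_moves(plan=[0,0,0.5,0,0,0,0,0,1,0,0,0,0,0,1,0,0,0,0,0,1,0,0,0])

```text
time_s: 2.6
tool_pos: [0.486, 0.0225, 0.1544]
ee_rot: [-180.0, 0.2, 2.2]
ft_force: [0.4, -2.6, 3.3]
width: 0.0002
```

>>> apply_moves(plan=[0,0,0.3,0,0,0,0,0,0.6,0,0,0,0,0,0.6,0,0,0])

```text
time_s: 2.9
tool_pos: [0.4862, 0.0224, 0.1483]
ee_rot: [-180.0, 0.2, 2.2]
ft_force: [0.7, -2.5, 2.9]
width: 0.0
```

>>> apply_moves(plan=[0,0,0.3,0,0,0,0,0,0.5,0,0,0,0,0,0.5,0,0,0])

```text
time_s: 3.2
tool_pos: [0.4863, 0.0224, 0.1431]
ee_rot: [-180.0, 0.1, 2.2]
ft_force: [0.5, -3.4, 3.5]
width: 0.0005
```

>>> apply_moves(plan=[0,0,0.3,0,0,0,0,0,0.4,0,0,0,0,0,0.4,0,0,0])

```text
time_s: 3.5
tool_pos: [0.4864, 0.0224, 0.1389]
ee_rot: [-180.0, 0.1, 2.2]
ft_force: [0.4, -3.0, 3.5]
width: 0.0
```

>>> apply_moves(plan=[0,0,0.2,0,0,0,0,0,0.3,0,0,0,0,0,0.3,0,0,0])

```text
time_s: 3.8
tool_pos: [0.4864, 0.0224, 0.1358]
ee_rot: [-180.0, 0.1, 2.2]
ft_force: [0.2, -4.0, 3.5]
width: -0.0
```

>>> apply_moves(plan=[0,0,0.2,0,0,0,0,0,0.2,0,0,0])

```text
time_s: 4.0
tool_pos: [0.4864, 0.0224, 0.1335]
ee_rot: [-180.0, 0.2, 2.2]
ft_force: [0.1, -3.2, 4.3]
width: 0.0001
```

>>> apply_moves(plan=[0,0,0.2,0,0,0,0,0,0.2,0,0,0])

```text
time_s: 4.2
tool_pos: [0.4864, 0.0224, 0.1313]
ee_rot: [-180.0, 0.2, 2.2]
ft_force: [0.3, -4.4, 4.3]
width: 0.0
```

>>> apply_moves(plan=[0,0,0.2,0,0,0,0,0,0.2,0,0,0])

```text
time_s: 4.4
tool_pos: [0.4864, 0.0224, 0.1291]
ee_rot: [-180.0, 0.2, 2.2]
ft_force: [0.3, -4.4, 3.4]
width: -0.0002
```

>>> apply_moves(plan=[0,0,0.2,0,0,0,0,0,0.2,0,0,0])

```text
time_s: 4.6
tool_pos: [0.4864, 0.0224, 0.1269]
ee_rot: [-180.0, 0.2, 2.2]
ft_force: [0.2, -4.9, 4.2]
width: -0.0001
```

>>> apply_moves(plan=[0,0,0.2,0,0,0,0,0,0.2,0,0,0])

```text
time_s: 4.8
tool_pos: [0.4864, 0.0224, 0.1247]
ee_rot: [-180.0, 0.2, 2.2]
ft_force: [-0.8, -4.3, 3.7]
width: -0.0001
```

>>> apply_moves(plan=[0,0,0.2,0,0,0,0,0,0.2,0,0,0])

```text
time_s: 5.0
tool_pos: [0.4864, 0.0224, 0.1224]
ee_rot: [-180.0, 0.2, 2.2]
ft_force: [0.6, -4.1, 4.2]
width: -0.0001
```

>>> apply_moves(plan=[0,0,0.2,0,0,0,0,0,0.2,0,0,0])

```text
time_s: 5.2
tool_pos: [0.4864, 0.0223, 0.1202]
ee_rot: [-180.0, 0.2, 2.2]
ft_force: [0.6, -5.1, 4.0]
width: 0.0002
```

>>> apply_moves(plan=[0,0,0.2,0,0,0,0,0,0.2,0,0,0])

```text
time_s: 5.4
tool_pos: [0.4864, 0.0223, 0.118]
ee_rot: [-180.0, 0.2, 2.2]
ft_force: [0.3, -4.8, 4.4]
width: -0.0
```

>>> apply_moves(plan=[0,0,0.2,0,0,0,0,0,0.2,0,0,0])

```text
time_s: 5.6
tool_pos: [0.4864, 0.0223, 0.1159]
ee_rot: [-180.0, 0.2, 2.2]
ft_force: [0.5, -4.9, 4.1]
width: -0.0002
```

>>> apply_moves(plan=[0,0,0.2,0,0,0,0,0,0.2,0,0,0])

```text
time_s: 5.8
tool_pos: [0.4864, 0.0223, 0.1139]
ee_rot: [-180.0, 0.2, 2.2]
ft_force: [-0.4, -4.3, 5.8]
width: 0.0
```

>>> apply_moves(plan=[0,0,0.15,0,0,0,0,0,0.15,0,0,0])

```text
time_s: 6.0
tool_pos: [0.4864, 0.0222, 0.1127]
ee_rot: [-180.0, 0.2, 2.2]
ft_force: [-0.6, -5.7, 7.9]
width: 0.0001
```

```bash
python3 go.py -150 3 100
```

```text
t 6.0 pos_unit_mm [-151.7    3.5  112.7] F [-0.65 -5.74  7.88] w 0.0001
cm [ 0.06 -0.17  1.27] rot [-0.0004  0.003  -0.0041]
```

>>> apply_moves(plan=[0,0,0.15,0,0,0,0,0,0.15,0,0,0])

```text
time_s: 6.2
tool_pos: [0.4865, 0.0222, 0.1118]
ee_rot: [-180.0, 0.2, 2.2]
ft_force: [-0.3, -5.0, 8.9]
width: -0.0
```

>>> apply_moves(plan=[0,0,0.15,0,0,0,0,0,0.15,0,0,0])

```text
time_s: 6.4
tool_pos: [0.4865, 0.0222, 0.1111]
ee_rot: [-180.0, 0.1, 2.2]
ft_force: [-1.7, -4.8, 10.2]
width: -0.0001
```

>>> apply_moves(plan=[0,0,0.2,0,0,0,0,0,0.2,0,0,0,0,0,0.2,0,0,0,0,0,0.2,0,0,0,0,0,0.2,0,0,0,0,0,0.2,0,0,0,0,0,0.2,0,0,0,0,0,0.2,0,0,0])

```text
time_s: 7.2
tool_pos: [0.4865, 0.0222, 0.1103]
ee_rot: [-180.0, 0.1, 2.2]
ft_force: [-1.8, -4.9, 13.7]
width: -0.0001
```

Run:
```python
from rig import bot
print(bot.observe()["ft_force"],bot.observe()["tool_pos"])
```

```text
[-1.84441799 -4.94700838 13.67421757] [0.48648399 0.02223682 0.11025642]
```

>>> apply_moves(plan=[0,0,-1,0,0,0,0,0,-2.5,0,0,0,0,0,-4,0,0,0,0,0,-6,0,0,0,0,0,-9,0,0,0,0,0,-12,0,0,0,0,0,-12,0,0,0], hand=1)

```text
time_s: 7.9
tool_pos: [0.4884, 0.0236, 0.2335]
ee_rot: [-179.8, -0.3, 2.2]
ft_force: [0.6, 0.5, 0.1]
width: -0.0002
```

```bash
python3 go.py -150 -99 235
```

```text
t 7.9 pos_unit_mm [-150.5    1.5  233.5] F [0.59 0.47 0.1 ] w -0.0002
cm [10.05 -0.09 -0.1 ] rot [-0.0031 -0.0049 -0.0042]
```

>>> apply_moves(plan=[3,-0.1,-0.1,0,0,0,6,-0.1,-0.1,0,0,0,9,-0.1,-0.1,0,0,0,10.5,-0.1,-0.1,0,0,0,10.5,-0.1,-0.1,0,0,0,10.5,-0.1,-0.1,0,0,0], hand=0)

```text
time_s: 8.5
tool_pos: [0.5921, 0.0292, 0.2335]
ee_rot: [-179.8, -0.1, 2.2]
ft_force: [-1.1, -0.1, 0.2]
width: 0.0849
```

```bash
python3 go.py -150 -104 190
python3 - <<'E'
from rig import vision
import cv2,numpy as np
f=vision.grab_frame("scene"); x,y=310,120
cv2.imwrite("pics/d1.png",cv2.resize(f["image"][y:y+75,x:x+75,::-1],(600,600),interpolation=cv2.INTER_CUBIC))
E
```

```text
t 8.5 pos_unit_mm [-149.3 -102.3  233.5] F [-1.13 -0.08  0.19] w 0.0849
cm [0.16 0.09 4.35] rot [-0.0043 -0.0012 -0.0041]
```

View pics/d1.png

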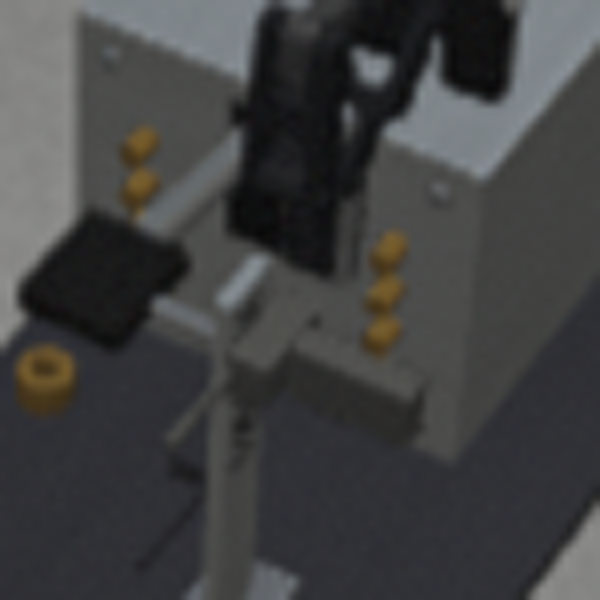

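```bash
cat > tips.py <<'E'
from h import *
u=np.load("unit.npz"); R,t=u["R"],u["t"]
def iny(p,y):
    o,d=ray("scene",p); o=R.T@(o-t);d=R.T@d; return (o+d*(y-o[1])/d[1])*1e3
def inx(p,x):
    o,d=ray("scene",p); o=R.T@(o-t);d=R.T@d; return (o+d*(x-o[0])/d[0])*1e3
E
python3 - <<'E'
from tips import *
f=lambda a,b:(310+(a+.5)/8-.5,120+(b+.5)/8-.5)
m,d=f(173,438),f(140,566)
for y in(-.056,-.046):print(y,iny(m,y),iny(d,y))
print(inx(m,-.203),inx(d,-.203))
for c in((425,378),(415,440),(300,340),(298,397),(408,412)): print(c,iny(f(*c),-.115),iny(f(*c),-.071))
E
```

```text
-0.056 [-195.94174102  -56.          151.47455307] [-214.2273826   -56.          109.19566161]
-0.046 [-178.82979428  -46.          130.5371888 ] [-197.5827627  -46.          87.1777741]
[-203.          -60.12475511  160.11070309] [-203.          -49.25464765   94.34382068]
(425, 378) [-144.16767527 -115.          165.65400941] [-48.65033839 -71.          59.04959025]
(415, 440) [-146.8169788 -115.         140.2465188] [-51.65045683 -71.          30.27769598]
(300, 340) [-228.77599025 -115.          253.6899189 ] [-144.46229914  -71.          158.74301999]
(298, 397) [-227.72065966 -115.          230.1121407 ] [-143.26722401  -71.          132.0431246 ]
(408, 412) [-153.99950862 -115.          159.19670986] [-59.78408134 -71.          51.73722939]
```

>>> apply_moves(plan=[0.2,0.1,2.5,0,0,0,0.2,0.1,5,0,0,0,0.2,0.1,7,0,0,0,0.2,0.1,8.8,0,0,0,0.2,0.1,8.8,0,0,0,0.2,0.1,8.8,0,0,0])

```text
time_s: 9.15
tool_pos: [0.5935, 0.0286, 0.1465]
ee_rot: [-179.7, -0.1, 2.2]
ft_force: [0.0, 0.8, 0.1]
width: 0.0858
```

```bash
python3 go.py -150 -104 145
python3 - <<'E'
from rig import vision
import cv2,numpy as np
f=vision.grab_frame("scene"); x,y=310,120
cv2.imwrite("pics/e1.png",cv2.resize(f["image"][y:y+75,x:x+75,::-1],(600,600),interpolation=cv2.INTER_CUBIC))
E
```

```text
t 9.15 pos_unit_mm [-149.9 -103.7  146.5] F [0.04 0.81 0.14] w 0.0858
cm [0.03 0.01 0.15] rot [-0.0044 -0.0018 -0.0042]
```

View pics/e1.png

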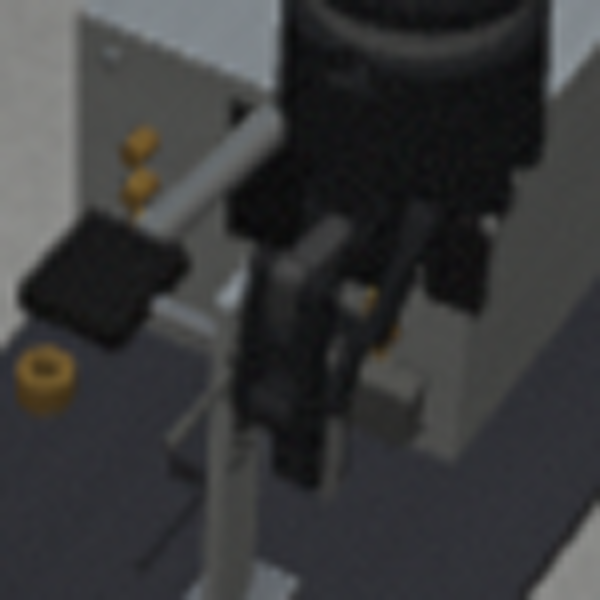

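>>> apply_moves(plan=[0,0,0,0,0,0,0,0,0,0,0,0,0,0,0,0,0,0,0,0,0,0,0,0,0,0,0,0,0,0,0,0,0,0,0,0,0,0,0,0,0,0,0,0,0,0,0,0], hand=1)

```text
time_s: 10.0
tool_pos: [0.5942, 0.0301, 0.1474]
ee_rot: [-179.6, -0.2, 2.2]
ft_force: [0.1, 4.9, 1.2]
width: 0.0104
```

>>> apply_moves(plan=[0,0,1,0,0,0,0,0,2,0,0,0,0,0,3,0,0,0,0,0,4,0,0,0,0,0,5,0,0,0,0,0,5.8,0,0,0,0,0,6,0,0,0,0,0,6,0,0,0], hand=1)

```text
time_s: 10.8
tool_pos: [0.5942, 0.0303, 0.0864]
ee_rot: [-179.6, -0.2, 2.2]
ft_force: [-0.5, -1.0, -3.7]
width: 0.0105
```

```bash
python3 go.py -150 -104 145
python3 - <<'E'
from rig import vision
import cv2,numpy as np
f=vision.grab_frame("scene"); x,y=310,140
cv2.imwrite("pics/f1.png",cv2.resize(f["image"][y:y+60,x:x+60,::-1],(600,600),interpolation=cv2.INTER_CUBIC))
E
```

```text
t 10.8 pos_unit_mm [-148.2 -104.5   86.4] F [-0.52 -1.02 -3.68] w 0.0105
cm [-0.03  0.14 -5.86] rot [-0.0066 -0.0027 -0.0041]
```

View pics/f1.png

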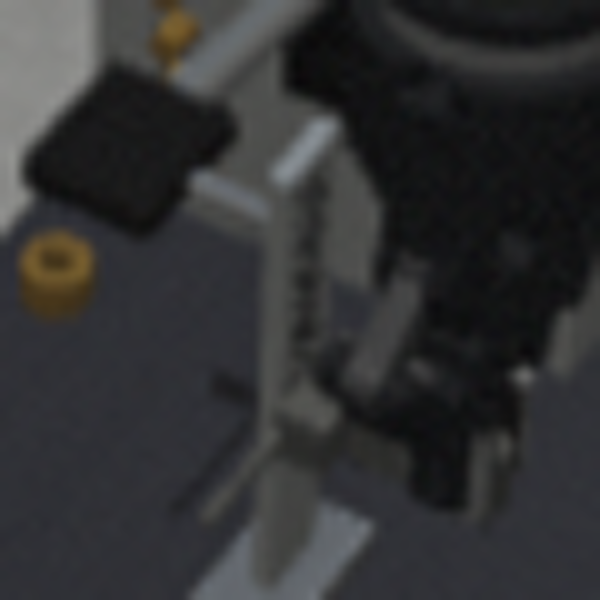

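Run:
```python
from tips import *
f=lambda a,b:(310+(a+.5)/10-.5,140+(b+.5)/10-.5)
for p in((208,515),(176,507)):print(inx(f(*p),-.203))
for z in (.090,.094,.098): print(z,[((proj("scene",R@np.array([-.203,y,z])+t)-[310,140])*10).round() for y in(-.0602,-.0496)])
```

```text
[-203.          -59.07815968   97.48164687]
[-203.          -49.51251537   94.74300429]
0.09 [array([207., 532.]), array([172., 515.])]
0.094 [array([207., 521.]), array([172., 505.])]
0.098 [array([207., 511.]), array([172., 494.])]
```

>>> apply_moves(plan=[0,0,0.15,0,0,0,0,0,0.3,0,0,0,0,0,0.3,0,0,0,0,0,0.3,0,0,0], hand=1)

```text
time_s: 11.25
tool_pos: [0.5942, 0.0303, 0.0837]
ee_rot: [-179.6, -0.2, 2.2]
ft_force: [-1.8, -0.5, 2.0]
width: 0.0105
```

Run:
```python
from rig import vision
import cv2,numpy as np
ims=np.mean([vision.grab_frame("scene")["image"].astype(float) for _ in range(6)],0)
x,y=320,170
c=ims[y:y+30,x:x+30,::-1]; c=np.clip((c-c.min())*3,0,255).astype(np.uint8)
cv2.imwrite("pics/g1.png",cv2.resize(c,(600,600),interpolation=cv2.INTER_CUBIC))
```

```text
(no output)
```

View pics/g1.png

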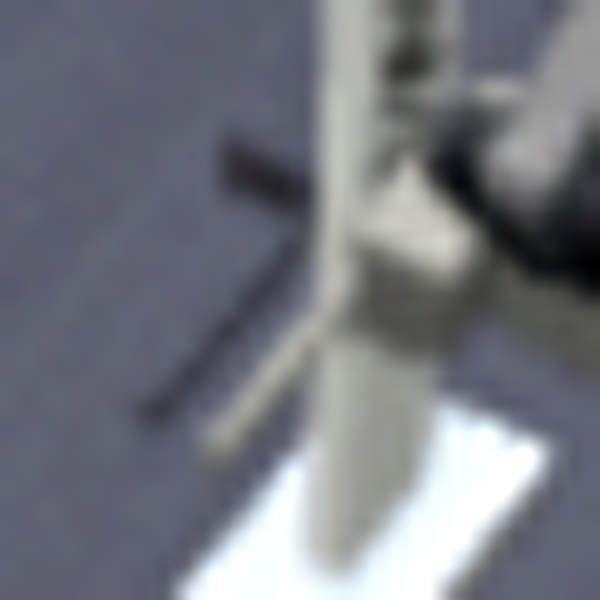

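Run:
```python
from tips import *
f=lambda a,b:(320+(a+.5)/20-.5,170+(b+.5)/20-.5)
for p in((215,447),(150,412),(212,452),(148,415)):print(inx(f(*p),-.203))
```

```text
[-203.          -58.92436855   94.19300874]
[-203.          -49.13160007   94.99531424]
[-203.          -58.50032879   92.96198039]
[-203.          -48.841267     94.23746012]
```

>>> apply_moves(plan=[0,0,0,0,0,0,0,0,0,0,0,0,0,0,0,0,0,0,0,0,0,0,0,0,0,0,0,0,0,0,0,0,0,0,0,0,0,0,0,0,0,0], hand=0)

```text
time_s: 12.25
tool_pos: [0.5943, 0.0303, 0.0837]
ee_rot: [-179.6, -0.2, 2.2]
ft_force: [-0.1, -0.8, 0.3]
width: 0.0856
```

>>> apply_moves(plan=[0,0,-2,0,0,0,0,0,-5,0,0,0,0,0,-8,0,0,0,0,0,-12,0,0,0,0,0,-16,0,0,0,0,0,-18,0,0,0,0,0,-18,0,0,0], hand=0)

```text
time_s: 12.95
tool_pos: [0.5954, 0.0291, 0.2676]
ee_rot: [-179.6, -0.6, 2.2]
ft_force: [0.4, -0.3, -0.3]
width: 0.0856
```

```bash
python3 go.py -150 -104 260
python3 - <<'E'
from rig import vision
import cv2,numpy as np
ims=np.mean([vision.grab_frame("scene")["image"].astype(float) for _ in range(6)],0)
o=[]
for x,y,w in((320,170,30),(300,80,120)):
    c=ims[y:y+w,x:x+w,::-1]; c=np.clip((c-c.min())*(3 if w<50 else 1.5),0,255).astype(np.uint8)
    o.append(cv2.resize(c,(400,400),interpolation=cv2.INTER_CUBIC))
cv2.imwrite("pics/h1.png",np.hstack(o))
E
```

```text
t 12.95 pos_unit_mm [-149.4 -105.6  267.6] F [ 0.37 -0.27 -0.33] w 0.0856
cm [-0.17  0.06  0.76] rot [-0.0064 -0.0108 -0.0041]
```

View pics/h1.png

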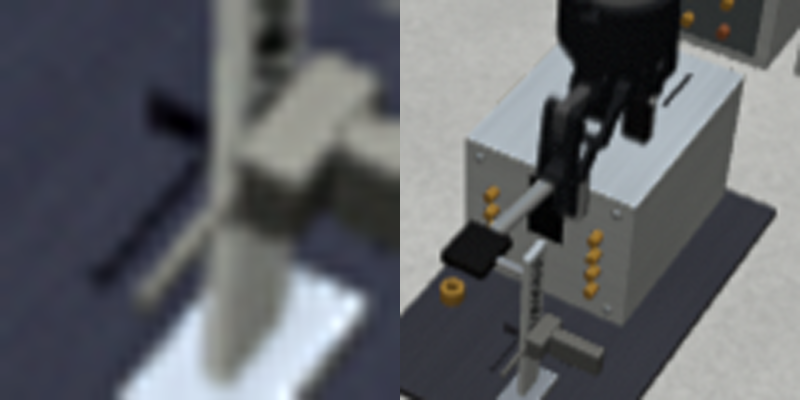

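```bash
python3 -c "
from rig import ticket; print(ticket.hand_in())"
```

```text
the job is handed in; nothing more can be done
None
```

The lever check is done and the job was handed in at about 13 s; the hand-in reports no verdict.

- **Press:** The lever moved freely at about 3–4 N and firmed up after about 44 mm. I held it for about 0.8 s, reading 10 N at the start and 13.7 N at the end, so a little over the 10 N asked but under the 18 N limit. The pad went down about 48 mm. I then let it go, and the later pictures show the lever back up.
- **Marker:** I pinched the tab and slid it down about 64 mm, then opened the jaws and pulled straight up. The drag pointer was not touched as far as I could see.
- **Last checks:** The camera put the marker needle at about z 93–94 mm and the drag pointer at about 94–95 mm, so they are level within about 1 mm. The final picture after release shows both in the same place, with the gripper clear and the force near zero.
- **Small disagreements:** The press depth gives a pointer height of about 93 mm. Taking the marker's starting height in the first picture and subtracting the slide puts the marker at about 96 mm. Against the camera's pointer height of 94–95 mm, either still leaves the marker within the 4 mm tolerance. The two give a 3 mm gap when compared with each other.
- **Not checked:** I did not measure the bystander objects again at the end; nothing showed that the arm had touched any of them.

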